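# Clamp the loose end strip back on a chopping board in a gluing jig

## Robot

A 6-joint arm with a two-finger parallel gripper is mounted at the origin on a cart in front of the work surface, level with it; the furniture and walls round the work are solid. World frame = base frame: x ahead of the robot, y to its left, z up, the work surface at z = 0. Lengths are in m, angles in degrees, forces in N, time in s.
With the tool pointing down it reaches from about 0.3 to 0.75 m from the base axis. Payload 8.5 kg.
Tool frame: the origin (TCP) lies at the very end of the fingers, on their centre line; the grasp point (between the pads) lies 19 mm behind it; z points along the fingers, y is the line along which they close (so a half turn about z gives the same grasp; the last joint's range is limited). The gripper opens to 85 mm and grips with 20 to 120 N. Pads are 22 mm wide; open, the fingers measure 114 mm over their backs; the gripper's body (76 mm by 85 mm) begins 54 mm behind the grasp point. The pads swing forward as they close: fully open they stand 13 mm farther back than shut.
Start: joints at [-85.388, 21.807, 74.336, -0, 83.858, -12.336], TCP at [0.16, -0.526, 0.204] pointing down, gripper open.
Joint ranges: [-178.18, 178.18], [-50.72, 133.34], [12.68, 142.11], [-81.47, 261.47], [9.98, 163.14], [-165.26, 165.26]. Speed limits (degrees/s): [136.94, 136.94, 180, 180, 180, 180].

## Interface

Orientations are given as a 3x3 rotation matrix whose columns are the frame's x, y, z axes.
In Python, from rig import env, imaging gives the robot as it stands. The module is installed in compiled form; this text tells all that it offers.
- The arm moves only by the tool arm_command, never from a script. Its arguments are lists of equal length, an entry for each row: "turn": the turn, a rotation vector about the tool's x, y, z in units of 5 degrees (1.0 is 5 degrees), a list of three; "xyz": the shift along the tool's x, y, z in units of 50 mm (1.0 is 50 mm), a list of three; "claw": the finger opening in mm, from 0 to 85.4. A call has 1 to 12 rows; each row shifts and turns the commanded pose from where the row before left it, along the tool's axes as they then stand; what a row does not reach is not made up. A row lasts 1/10 s, in which the tool goes at most 50 mm and 8.59 degrees, less where a joint would pass 70% of its speed; a pose out of reach is approached as far as the arm can. A call is refused whole if a number of a shift passes 1 or a number of a turn 1, either way. A call with a gripper value outside its range is refused whole. The fingers move at their own pace and stop on an object; "squeeze" is the grip in N (left out, the last holds). Time passes only in rows, so rows that do not move let the fingers close. It gives the time, the measured TCP pose, the force, the opening and the grip force at its end, in the units of the state.
- env.observe(): the state, without advancing time (a new reading comes with each control period).
- imaging.get_image(name): name is "scene" or "top"; returns (picture, depth): 400x640x3 uint8, blue, green, red; 400x640 float32, m along the optical axis (not along the pixel's ray), 0 where there is no reading.
- imaging.camera_info(name): a dict with "camera_matrix" (3x3 intrinsics, pixels), "k1" (the pictures are not rectified: a ray, as slopes to the right and down, at radius r is drawn at 1 + k1 r^2 times it, then the intrinsics apply), "rvec" (rotation vector, rad) and "tvec" (3), from world to camera coordinates, as OpenCV has them. Camera axes: x right, y down, z forward; pixel columns grow to the right and rows downward; lengths in m; the calibration is good to about 2 mm. A picture is of the moment at which its call begins. camera_info takes no time and is no camera call.
- env.close_job(): hands the job in; it is judged then, once.
The state is a dict: "time_s": time; "q": joint angles; "qvel": joint speeds; "joint_efforts": joint torques, N m; "position": TCP position; "tool_rot": TCP orientation; "ft_force": force on the tool from outside, world axes, zero at the start; "wrist_torque": the same for the moment, N m; "grip_width": finger opening in m; "gripper_force": force on a finger pad.
Only numpy, scipy, OpenCV 4.12 (cv2) and the standard library are available. Lean on these libraries where they do the work, as an engineer would, in place of code of your own. Each camera call takes 0.05 s, during which the arm holds its last target. There are 200 camera calls.

## Task

The end strip of the wooden chopping board has just been glued and lies loose in the gluing jig: first slide it snug against the end of the board and against the long fence, so that it sits flush with the board. Then pump the clamp, by its trigger alone and never by pushing its bar or foot, until its spring foot bears firmly on the strip, and stop there, because driving the foot right into its sleeve would dent the wood. Finish while holding the trigger squeezed, the foot pressing board and strip tight into the jig while the glue grabs, and leave the things standing around undisturbed.

Things in the scene. Friction and masses are not known exactly. Their poses are not given: they have to be found in the camera images.
- jig: Gluing jig, fixed: plywood base 194 (x) x 420 (y) x 12 mm. Origin: centre of its underside; z up. Fence: inner face x = +75 mm; end stop: face y = +192 mm; both 22 mm above the base. Clamp near its -y end; its bar runs along y at x = 20, z = 23 mm (head, to z = 40, fills x -28..51, y -156..-86) and moves to +y. Strip home: centre x 20, y 36; board home: x 20, y 122 mm.
- board: Chopping board, wood, 110 (x) x 140 (y) x 20 mm, loose, lies on the jig already within 1 mm of fence and end stop. Origin: centre of its underside; axes as the jig's.
- strip: Loose wooden end strip 110 (x) x 32 (y) x 20 mm, lies on the jig's base between the board and the clamp's foot, a little skewed, 12 to 18 mm short of the board and 10 to 24 mm short of the fence. Origin: centre of its underside; its long edges run along its x.
- clamp_bar: Steel bar 10 x 9 mm with teeth (pitch 10 mm) on both edges, spring sleeve in front, round black knob at the tail. Origin on its axis at its front end, inside the sleeve; y forward. A ratchet: it goes forward only and cannot be drawn back.
- foot: Rubber pressure foot 36 (x) x 6 (y) x 18 (z) mm on a sprung stem before the bar. Origin: centre of its front face; at advance 0 and unpressed this is at jig x 20, y -52, z 23 mm; it comes on to +y with the bar.
- advance (a joint): How far the bar has come forward, m; starts at 0 to 0.018. One full squeeze and release brings it on 10 mm (the first a little less or more). The foot meets the seated strip at about 0.072; full squeezes bring it to about 0.0595, 0.0695, 0.0795.
- foot_in (a joint): How far the foot is pushed into its sleeve, m: 0 free, 0.015 right home. Spring 1.5 N/mm. The first full squeeze that reaches the seated strip pushes it in by about 7 mm; let go, it springs back to 5 or 6 mm. Right: 3 to 12.5 mm. Over 13.5 mm is too hard; one more full squeeze would do that.
- lever: Trigger: black lever in front (+y) of the pistol grip, 9 mm thick, z 16 to 40 mm above the worktop. Origin: its pivot at jig x -24, y -118, z 23 mm. Its finger part reaches 22 to 76 mm from the pivot, toward jig -x (the robot).
- trigger (a joint): Trigger angle, rad: 0 released (springs back by itself), 0.46 fully squeezed, which swings it toward the grip (jig -y). 50 mm from the pivot it moves 23 mm; it needs 2 to 4 N there when free, about 12 N with the foot pressed in. After each squeeze let it come right back (under 0.05), or the pawl misses the next tooth.
- trigger_pad (a point): Point on the trigger's front face (the +y side) 50 mm from the pivot, z 28 mm: where one finger pushes. Released it lies at jig x -72, y -102; fully squeezed at jig x -74, y -125 mm. Moves with the trigger.
- grip_mid (a point): Centre of the fixed black pistol grip (13 mm thick, 66 mm long, z 15 to 41 mm) behind the trigger, at jig x -69, y -143 mm: its back face there is at y -150. From this back face to the trigger's front is 48 mm released, 25 mm squeezed; pinch both from above, fingers closing along jig y.
- glue_bottle: White glue bottle, 34 mm diameter, 85 mm tall, stands on the jig's base near its +y end on the robot's side. Leave standing. Origin: centre of its underside.
- mug: Striped mug, 86 mm wide, 101 mm tall, left of the jig. Leave standing. Origin: centre of its underside.
- honey: Honey jar, 50 mm diameter, 70 mm tall, behind the jig. Leave standing. Origin: centre of its underside.
- mill: Dark wooden pepper mill, 58 mm diameter, 150 mm tall, behind the jig. Leave standing. Origin: centre of its underside.
- shaker: Salt shaker, 44 mm diameter, 90 mm tall, behind the jig. Leave standing. Origin: centre of its underside.

How it is judged (in metres and radians):
On the way, in this order (a step that is already met when the one before it is completed fails the run):
1. the strip lies flush against the board's end and the fence, before the clamp bears on it (x of strip in the frame of jig above 0.018 m and y of strip in the frame of jig above 0.034 m and angle between the x axis of strip and the x axis of jig, either way round below 0.03 rad and z of strip in the frame of jig between 0.01 and 0.015 m and contact force between foot and strip below 0.5 N), for 0.2 s.
2. the foot, run up by the trigger, bears on the strip (x of strip in the frame of jig above 0.018 m and y of strip in the frame of jig above 0.034 m and angle between the x axis of strip and the x axis of jig, either way round below 0.03 rad and z of strip in the frame of jig between 0.01 and 0.015 m and contact force between foot and strip above 2 N), for 0.1 s.
At the end, for the whole second after the job is handed in: Strip within 2 mm of the board's end and of the fence, straight to 0.03 rad, board still against its stops (2 to 3 mm); foot presses on the strip with over 3 N, pushed in 3 to 12.5 mm; fingers hold the trigger squeezed (over 0.06 rad, over 1 N) and touch neither strip nor board (x of strip in the frame of jig above 0.018 m and y of strip in the frame of jig above 0.034 m and angle between the x axis of each of strip, board and the x axis of jig, either way round below 0.03 rad and z of strip in the frame of jig between 0.01 and 0.015 m and x of board in the frame of jig above 0.017 m and y of board in the frame of jig above 0.12 m and value of joint foot_in between 0.003 and 0.0125 m and contact force between foot and strip above 3 N and value of joint trigger above 0.06 rad and contact force between the fingers and lever above 1 N and contact force between each of the arm, the fingers and strip below 0.5 N and contact force between the fingers and board below 0.5 N); the arm keeps its last pose, push and grip.
It fails at once if the spring foot is driven right into its sleeve (over 13.5 mm) (value of joint foot_in above 0.0135 m).
It fails at once if the bar or the foot is pushed by hand instead of the trigger (over 3 N) (contact force between any of the fingers, the arm and clamp_bar above 3 N).
It fails at once if a bystander is moved over 3 cm or tipped (distance of any of glue_bottle, mug, honey, mill, shaker from where it was at the start of the episode above 0.03 m or angle between any of glue_bottle, mug, honey, mill, shaker's own z axis and vertical above 0.3 rad).
It also fails if it takes over 58 s, if anything falls off the work surface, if the arm or the gripper's body presses on something with over 40 N, if the wrist force passes 120 N, or if a joint passes its speed limit or range.

## Working session

There is one attempt and no reset: what is moved stays moved. The work goes in short steps, Python scripts to look and compute and a tool call to move; the robot and the scene stay as the last step left them, time stands still between calls to the robot, and variables do not carry over. Pictures are saved under pics/ and viewed, at most 10 in all, crops included, and the job is handed in when it is done.

Besides the shell and the picture viewer there is one more tool, called after "Emit:" by a JSON object that holds its "api" and its "payload", one argument or row to a line. arm_command: Moves the arm, as the interface text tells. Its arguments: {"type":"object","properties":{"turn":{"type":"array"},"xyz":{"type":"array"},"claw":{"type":"array"},"squeeze":{"type":"number"}},"required":["turn","xyz","claw"]}

```bash
mkdir -p pics; cat > h.py <<'E'
import numpy as np, cv2
from rig import env, imaging
def cam(n):
    c=imaging.camera_info(n);K=np.array(c["camera_matrix"],float);R=cv2.Rodrigues(np.array(c["rvec"],float))[0];t=np.array(c["tvec"],float).ravel();return K,c["k1"],R,t
def ray(n,u,v):
    K,k1,R,t=cam(n)
    d=np.array([(u-K[0,2])/K[0,0],(v-K[1,2])/K[1,1]]);s=d.copy()
    for _ in range(20): s=d/(1+k1*(s@s))
    return -R.T@t, R.T@np.array([s[0],s[1],1.])
def atz(n,u,v,z):
    o,d=ray(n,u,v);return o+d*(z-o[2])/d[2]
def atd(n,u,v,dep):
    o,d=ray(n,u,v);return o+d*dep
def proj(n,p):
    K,k1,R,t=cam(n);c=R@np.asarray(p,float)+t;s=c[:2]/c[2];s=s*(1+k1*(s@s));return K[0,0]*s[0]+K[0,2],K[1,1]*s[1]+K[1,2]
E
python3 - <<'E'
from h import *
for n in("scene","top"):
    p,d=imaging.get_image(n);cv2.imwrite(f"pics/{n}0.png",p);np.save(f"{n}0.npy",d)
    print(n,ray(n,320,200),cam(n)[:2])
s=env.observe();print(s["position"],s["tool_rot"],s["time_s"],s["grip_width"])
E
```

```text
scene (array([0.20044158, 0.54895315, 0.62984815]), array([ 0.44359738, -0.56019145, -0.69959591])) (array([[394.80236876,   0.        , 317.9429921 ],
       [  0.        , 394.80236876, 200.2472589 ],
       [  0.        ,   0.        ,   1.        ]]), -0.08545617214391994)
top (array([0.54420477, 0.10028719, 0.97901059]), array([ 0.04612642, -0.03365545, -0.99840068])) (array([[456.03427056,   0.        , 318.96298133],
       [  0.        , 456.03427056, 203.50517907],
       [  0.        ,   0.        ,   1.        ]]), -0.021503661426340262)
[ 0.16029716 -0.52581759  0.20339444] [[ 9.56571548e-01  2.91497621e-01 -1.03918664e-04]
 [ 2.91497512e-01 -9.56570733e-01  1.27795562e-03]
 [ 2.73115471e-04 -1.25274802e-03 -9.99999178e-01]] 0.1 0.085554499234142
```

View pics/scene0.png

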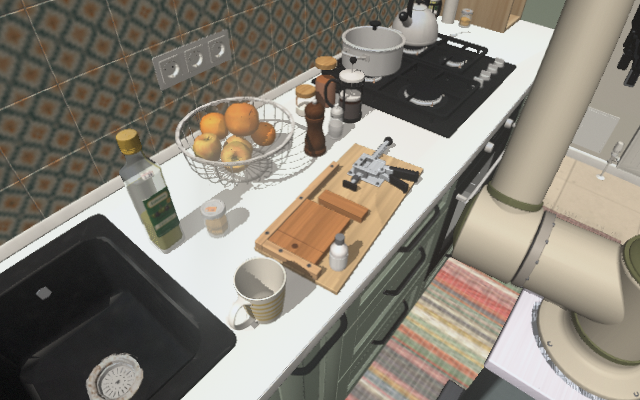

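View pics/top0.png

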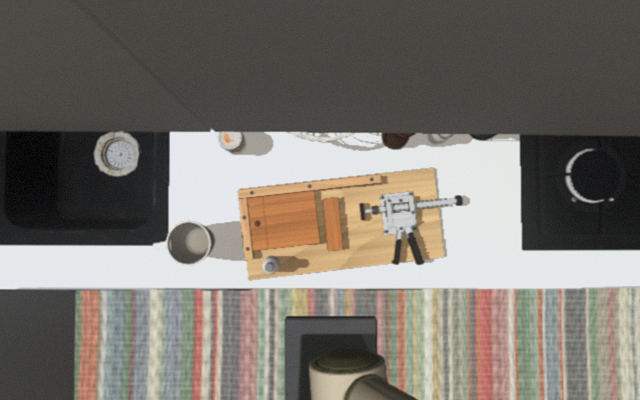

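The top picture shows the jig at px (240..445, 168..280). The fence is at the top, the board at (285,220), the strip at (333,223), the clamp head at (400,212) and the trigger/grip at (400..420, 235..262). The bottle is at (270,265).

```bash
python3 - <<'E'
from h import *
p=cv2.imread("pics/top0.png");c=p[160:290,230:475];cv2.imwrite("pics/topc.png",cv2.resize(c,None,fx=3.2,fy=3.2,interpolation=cv2.INTER_CUBIC))
p=cv2.imread("pics/scene0.png");c=p[130:295,250:430];cv2.imwrite("pics/scc.png",cv2.resize(c,None,fx=3.6,fy=3.6,interpolation=cv2.INTER_CUBIC))
d=np.load("top0.npy")
for q in [(320,60),(100,100),(320,120),(500,60)]: print(q,atd("top",*q,d[q[1],q[0]]),d[q[1],q[0]])
E
```

```text
(320, 60) [0.62048849 0.09325428 0.76614692] 0.21575454
(100, 100) [0.6198422  0.22910061 0.69269221] 0.28482702
(320, 120) [0.62033506 0.08893048 0.63825407] 0.3436196
(500, 60) [0.62022254 0.00849613 0.77075581] 0.21380329
```

View pics/topc.png

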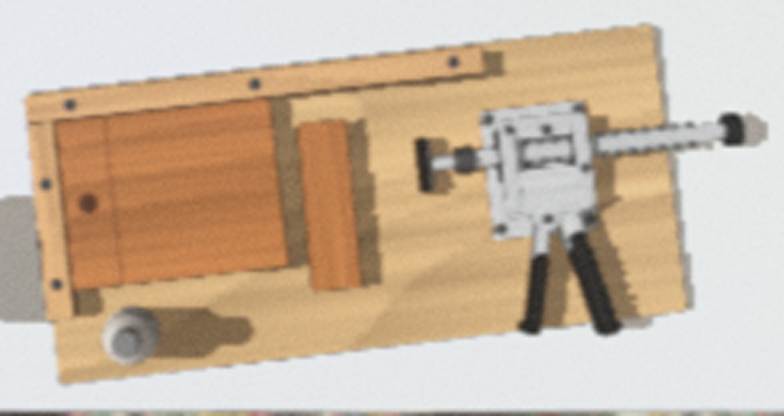

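View pics/scc.png

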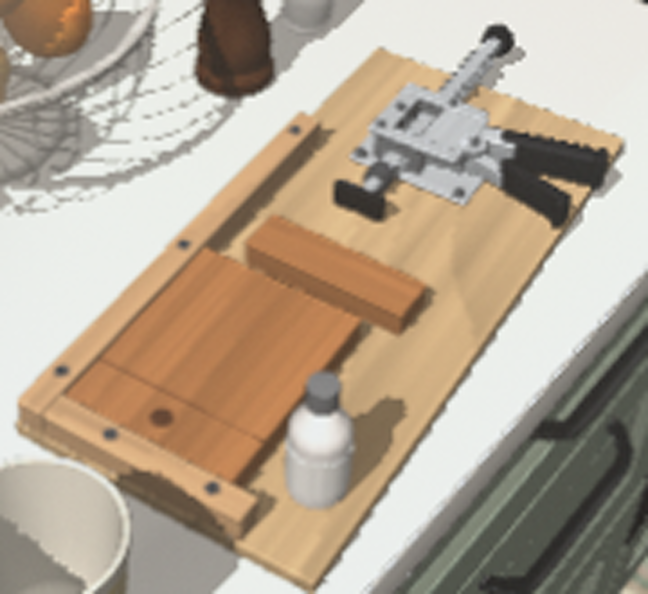

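The top crop shows the jig's base corners at (655,27), (690,308) and (62,382). The strip corners are (298,125), (346,121), (362,286), (313,291) and the board's are (57,122), (270,98), (287,265), (75,290). The scene crop shows the strip's top corners at (275,215), (247,240), (403,318), (432,290), and base corners at (380,48), (623,147), (313,584).

```bash
python3 - <<'E'
from h import *
from scipy.optimize import least_squares
T=lambda u,v:("top",230+u/3.2,160+v/3.2)
S=lambda u,v:("scene",250+u/3.6,130+v/3.6)
sets={"jig":[(T(655,27),(97,-210,12)),(T(690,308),(-97,-210,12)),(T(62,382),(-97,210,12)),(S(380,48),(97,-210,12)),(S(623,147),(-97,-210,12)),(S(313,584),(-97,210,12))],
"strip":[(T(298,125),(55,16,20)),(T(346,121),(55,-16,20)),(T(362,286),(-55,-16,20)),(T(313,291),(-55,16,20)),(S(275,215),(55,-16,20)),(S(247,240),(55,16,20)),(S(403,318),(-55,16,20)),(S(432,290),(-55,-16,20))],
"board":[(T(57,122),(55,70,20)),(T(270,98),(55,-70,20)),(T(287,265),(-55,-70,20)),(T(75,290),(-55,70,20))]}
P={}
for k,L in sets.items():
    def place(p,q):
        c,s=np.cos(p[3]),np.sin(p[3]);q=np.array(q)/1000
        return np.array([c*q[0]-s*q[1]+p[0],s*q[0]+c*q[1]+p[1],q[2]+p[2]])
    for fz in ([None,0.012 if k!="jig" else 0.]):
        if k=="board" and fz is None: continue
        def f(p):
            p=p.copy()
            if fz is not None:p[2]=fz
            return np.concatenate([np.array(proj(o[0],place(p,q)))-o[1:] for o,q in L])
        r=least_squares(f,[.45,.05,0,.0]);p=r.x
        if fz is not None:p[2]=fz
        print(k,fz,p.round(4),np.degrees(p[3]),np.abs(r.fun).max())
    P[k]=p
J=P["jig"];c,s=np.cos(J[3]),np.sin(J[3]);R=np.array([[c,-s],[s,c]])
for k in("strip","board"):print(k,(R.T@(P[k][:2]-J[:2])*1000).round(1),np.degrees(P[k][3]-J[3]))
for n,q in {"pad":(-72,-102),"sq":(-74,-125),"grip":(-69,-143),"foot":(20,-52),"head":(20,-156),"pinch":(-72,-126)}.items():print(n,(R@np.array(q)/1000+J[:2]).round(4))
np.save("jig.npy",J)
E
```

```text
jig None [ 0.5407  0.0173 -0.01    0.1097] 6.285180565531837 1.15631083518457
jig 0.0 [0.5393 0.0208 0.     0.1108] 6.350133481530528 3.380319348105644
strip None [0.5374 0.0406 0.0051 0.0851] 4.874417176088786 1.0625908192726001
strip 0.012 [0.5362 0.0427 0.012  0.0831] 4.76027594848796 2.4787736801546885
board 0.012 [0.5452 0.1431 0.012  0.1142] 6.541036148823348 0.736513158158175
strip [-0.7 22.1] -1.589857533042568
board [ 19.3 120.9] 0.1909026672928205
pad [ 0.4791 -0.0886]
sq [ 0.4796 -0.1117]
grip [ 0.4866 -0.129 ]
foot [ 0.565  -0.0287]
head [ 0.5765 -0.1321]
pinch [ 0.4817 -0.1124]
```

```bash
python3 - <<'E'
from h import *
for n,L in {"top":[(210,190),(350,260),(284,215),(333,223),(440,265),(400,212),(402,250),(417,250),(270,265)],"scene":[(190,330),(300,190),(370,225),(312,225),(344,208),(372,165),(400,172),(340,245)]}.items():
    d=np.load(n+"0.npy")
    for u,v in L: print(n,u,v,atd(n,u,v,np.median(d[v-1:v+2,u-1:u+2])).round(4))
s=env.observe();R=np.array(s["tool_rot"]);p=np.array(s["position"]);print([proj(n,p) for n in("top","scene")])
E
```

```text
top 210 190 [0.6099 0.3023 0.0019]
top 350 260 [0.4621 0.0041 0.0145]
top 284 215 [0.5565 0.1429 0.0341]
top 333 223 [0.5402 0.0413 0.0332]
top 440 265 [ 0.4501 -0.1917  0.0026]
top 400 212 [ 0.5633 -0.0978  0.0378]
top 402 250 [ 0.483  -0.107   0.0131]
top 417 250 [ 0.4848 -0.1321  0.0416]
top 270 265 [0.4597 0.1663 0.0983]
scene 190 330 [ 0.5879  0.4321 -0.0284]
scene 300 190 [ 0.6579  0.0474 -0.0013]
scene 370 225 [0.464  0.045  0.0112]
scene 312 225 [0.5461 0.1374 0.0324]
scene 344 208 [0.5255 0.0558 0.0309]
scene 372 165 [ 0.5554 -0.0955  0.0378]
scene 400 172 [ 0.492  -0.1186  0.0355]
scene 340 245 [0.4479 0.1773 0.083 ]
[(np.float64(663.6075700571408), np.float64(441.9985626780458)), (np.float64(615.6706871027903), np.float64(91.64467485104002))]
```

```bash
python3 - <<'E'
from h import *
from scipy.optimize import least_squares
T=lambda u,v:("top",230+(u+.5)/3.2-.5,160+(v+.5)/3.2-.5)
S=lambda u,v:("scene",250+(u+.5)/3.6-.5,130+(v+.5)/3.6-.5)
A={"jig":[(T(655,27),(97,-210,12)),(T(690,308),(-97,-210,12)),(T(62,382),(-97,210,12)),(S(380,48),(97,-210,12)),(S(623,147),(-97,-210,12)),(S(313,584),(-97,210,12))],
"strip":[(T(298,125),(55,16,32)),(T(346,121),(55,-16,32)),(T(362,286),(-55,-16,32)),(T(313,291),(-55,16,32)),(S(275,215),(55,-16,32)),(S(247,240),(55,16,32)),(S(403,318),(-55,16,32)),(S(432,290),(-55,-16,32))]}
for k,L in A.items():
  for n in("top","scene"):
    W=np.array([atz(n,o[1],o[2],q[2]/1000)[:2] for o,q in L if o[0]==n]);Q=np.array([q[:2] for o,q in L if o[0]==n])/1000
    U,s,V=np.linalg.svd((Q-Q.mean(0)).T@(W-W.mean(0)));R=V.T@U.T;t=W.mean(0)-R@Q.mean(0)
    print(k,n,t.round(4),np.degrees(np.arctan2(R[1,0],R[0,0])).round(2),((W-Q@R.T-t)*1000).round(1).tolist())
E
```

```text
jig top [0.5413 0.0192] 6.38 [[-2.6, 0.6], [2.1, -0.1], [0.5, -0.5]]
jig scene [0.5375 0.0272] 6.07 [[-0.5, -0.5], [0.1, 5.9], [0.4, -5.4]]
strip top [0.5383 0.0418] 5.43 [[-0.9, -0.4], [-1.2, 0.2], [1.2, 0.1], [1.0, 0.1]]
strip scene [0.5347 0.0458] 3.61 [[-0.2, 2.1], [1.1, -1.5], [0.7, -1.5], [-1.7, 1.0]]
```

Emit:
{"api": "arm_command", "payload": {
  "turn": [
    [0,0,0],
    [0,0,0],
    [0,0,0],
    [0,0,0],
    [0,0,0],
    [0,0,0],
    [0,0,0]
  ],
  "xyz": [
    [0.745,-0.57,0],
    [0.745,-0.57,0],
    [0.745,-0.57,0],
    [0.745,-0.57,0],
    [0.745,-0.57,0],
    [0.745,-0.57,0],
    [0.745,-0.57,0]
  ],
  "claw": [60,60,60,60,60,60,60],
  "squeeze": 30
}}

```text
time_s: 0.8
position: [0.3522, -0.2574, 0.2038]
tool_rot: [[0.957, 0.291, -0.0], [0.291, -0.957, 0.0], [-0.0, -0.0, -1.0]]
ft_force: [0.4, -0.5, 0.5]
grip_width: 0.0599
gripper_force: 0.0
```

Emit:
{"api": "arm_command", "payload": {
  "turn": [
    [0,0,0],
    [0,0,0],
    [0,0,0],
    [0,0,0],
    [0,0,0],
    [0,0,0],
    [0,0,0]
  ],
  "xyz": [
    [0.745,-0.57,0],
    [0.745,-0.57,0],
    [0.745,-0.57,0],
    [0.745,-0.57,0],
    [0.745,-0.57,0],
    [0.745,-0.57,0],
    [0.745,-0.57,0]
  ],
  "claw": [60,60,60,60,60,60,60]
}}

```text
time_s: 1.5
position: [0.5436, 0.0096, 0.2037]
tool_rot: [[0.956, 0.292, -0.001], [0.292, -0.956, 0.0], [-0.001, -0.0, -1.0]]
ft_force: [0.2, -1.4, 0.6]
grip_width: 0.0599
gripper_force: 0.0
```

Emit:
{"api": "arm_command", "payload": {
  "turn": [
    [0,0,-1],
    [0,0,-1],
    [0,0,-1],
    [0,0,-1],
    [0,0,-1],
    [0,0,-1],
    [0,0,-1],
    [0,0,-1],
    [0,0,-1],
    [0,0,-1],
    [0,0,-1],
    [0,0,-1]
  ],
  "xyz": [
    [0,0,0],
    [0,0,0],
    [0,0,0],
    [0,0,0],
    [0,0,0],
    [0,0,0],
    [0,0,0],
    [0,0,0],
    [0,0,0],
    [0,0,0],
    [0,0,0],
    [0,0,0]
  ],
  "claw": [60,60,60,60,60,60,60,60,60,60,60,60]
}}

```text
time_s: 2.7
position: [0.5427, 0.0077, 0.2036]
tool_rot: [[0.222, 0.975, -0.001], [0.975, -0.222, 0.0], [-0.0, -0.001, -1.0]]
ft_force: [0.1, 0.6, 0.2]
grip_width: 0.0603
gripper_force: 0.0
```

Emit:
{"api": "arm_command", "payload": {
  "turn": [
    [0,0,-1],
    [0,0,-1],
    [0,0,-1],
    [0,0,-0.9],
    [0,0,0]
  ],
  "xyz": [
    [0,0,0],
    [0,0,0],
    [0,0,0],
    [0,0,0],
    [0,0,0]
  ],
  "claw": [60,60,60,60,60]
}}

```text
time_s: 3.2
position: [0.5427, 0.0076, 0.2036]
tool_rot: [[-0.113, 0.994, -0.001], [0.994, 0.113, 0.0], [0.0, -0.001, -1.0]]
ft_force: [-0.2, 0.8, 0.6]
grip_width: 0.0601
gripper_force: 0.0
```

```bash
cat >> h.py <<'E'
J=np.array([.5405,.0195]);YAW=np.radians(6.4);RJ=np.array([[np.cos(YAW),-np.sin(YAW)],[np.sin(YAW),np.cos(YAW)]])
def st():
    s=env.observe();p=np.array(s["position"]);R=np.array(s["tool_rot"])
    print("t",round(s["time_s"],2),"p",p.round(4),"jig",(RJ.T@(p[:2]-J)*1000).round(1),"psi",np.degrees(np.arctan2(R[1,0],R[0,0])).round(2),"zax",R[:,2].round(3),"F",np.array(s["ft_force"]).round(1),"w",round(s["grip_width"],4),"gf",s["gripper_force"])
    return p,R
E
python3 - <<'E'
from h import *
p,R=st()
print("foot",RJ.T@(atz("top",230+417.5/3.2-.5,160+165/3.2-.5,.028)[:2]-J))
im,d=imaging.get_image("top");cv2.imwrite("pics/t1.png",cv2.resize(im[120:320,220:480],None,fx=3,fy=3,interpolation=cv2.INTER_CUBIC))
E
```

```text
t 3.2 p [0.5427 0.0076 0.2036] jig [  0.9 -12.1] psi 96.49 zax [-0.001  0.    -1.   ] F [-0.2  0.8  0.6] w 0.0601 gf 0.0
foot [ 0.02071765 -0.03756447]
```

View pics/t1.png

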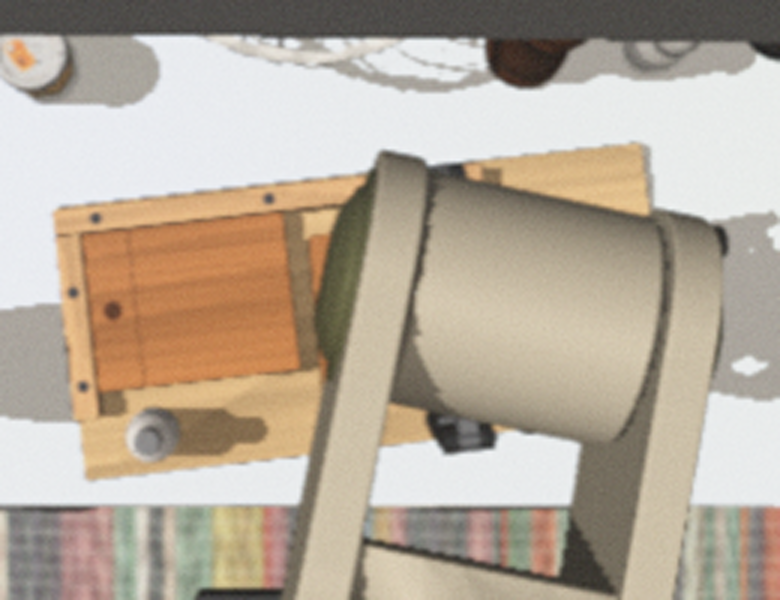

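The arm covers the strip, and the foot front is at about jig y −38 (advance ≈ 14 mm). There is room to descend between them.

Emit:
{"api": "arm_command", "payload": {
  "turn": [
    [0,0,0],
    [0,0,0],
    [0,0,0],
    [0,0,0],
    [0,0,0],
    [0,0,0],
    [0,0,0]
  ],
  "xyz": [
    [-0.06,0,0.8],
    [0,0,0.8],
    [0,0,0.8],
    [0,0,0.6],
    [0,0,0.4],
    [0,0,0.38],
    [0,0,0]
  ],
  "claw": [60,60,60,60,60,60,60]
}}

```text
time_s: 3.95
position: [0.5418, 0.0049, 0.0128]
tool_rot: [[-0.11, 0.994, -0.005], [0.994, 0.11, 0.001], [0.002, -0.005, -1.0]]
ft_force: [0.1, -0.6, 0.4]
grip_width: 0.0599
gripper_force: 0.0
```

```bash
python3 - <<'E'
from h import *
st()
im,d=imaging.get_image("scene");cv2.imwrite("pics/s2.png",cv2.resize(im[120:300,240:440],None,fx=3.3,fy=3.3,interpolation=cv2.INTER_CUBIC))
E
```

```text
t 3.95 p [0.5418 0.0049 0.0128] jig [ -0.3 -14.7] psi 96.33 zax [-0.005  0.001 -1.   ] F [ 0.1 -0.6  0.4] w 0.0599 gf 0.0
```

View pics/s2.png

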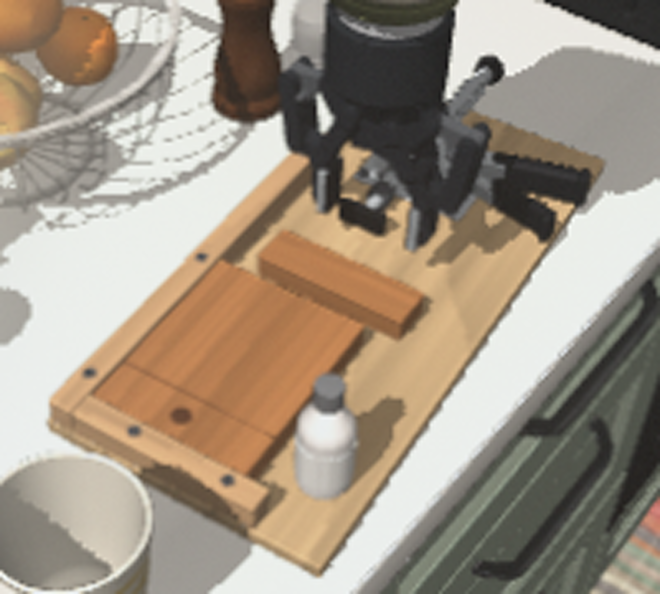

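The fingers are down between foot and strip, clear of both. I push the strip along +y (tool x).

Emit:
{"api": "arm_command", "payload": {
  "turn": [
    [0,0,0],
    [0,0,0],
    [0,0,0],
    [0,0,0],
    [0,0,0],
    [0,0,0],
    [0,0,0],
    [0,0,0],
    [0,0,0],
    [0,0,0]
  ],
  "xyz": [
    [0.06,0,0],
    [0.06,0,0],
    [0.06,0,0],
    [0.06,0,0],
    [0.04,0,0],
    [0.04,0,0],
    [0.04,0,0],
    [0.04,0,0],
    [0.04,0,0],
    [0,0,0]
  ],
  "claw": [60,60,60,60,60,60,60,60,60,60]
}}

```text
time_s: 5.0
position: [0.5407, 0.0267, 0.0149]
tool_rot: [[-0.112, 0.994, -0.0], [0.994, 0.112, 0.0], [0.0, -0.0, -1.0]]
ft_force: [0.5, 0.1, 0.4]
grip_width: 0.0598
gripper_force: 0.0
```

Emit:
{"api": "arm_command", "payload": {
  "turn": [
    [0,0,0],
    [0,0,0],
    [0,0,0]
  ],
  "xyz": [
    [0.02,0,0],
    [0.02,0,0],
    [0,0,0]
  ],
  "claw": [60,60,60]
}}

```text
time_s: 5.3
position: [0.5405, 0.0286, 0.0149]
tool_rot: [[-0.112, 0.994, -0.0], [0.994, 0.112, 0.0], [0.0, -0.0, -1.0]]
ft_force: [-0.7, 0.6, 0.7]
grip_width: 0.06
gripper_force: 0.0
```

```bash
python3 - <<'E'
from h import *
st()
E
```

```text
t 5.3 p [0.5405 0.0286 0.0149] jig [1. 9.] psi 96.45 zax [-0.  0. -1.] F [-0.7  0.6  0.7] w 0.06 gf 0.0
```

Emit:
{"api": "arm_command", "payload": {
  "turn": [
    [0,0,0],
    [0,0,0],
    [0,0,0]
  ],
  "xyz": [
    [0.02,0,0],
    [0.02,0,0],
    [0,0,0]
  ],
  "claw": [60,60,60]
}}

```text
time_s: 5.6
position: [0.5403, 0.0306, 0.0149]
tool_rot: [[-0.112, 0.994, 0.0], [0.994, 0.112, 0.0], [0.0, 0.0, -1.0]]
ft_force: [-0.1, -0.6, 1.4]
grip_width: 0.0598
gripper_force: 0.0
```

Emit:
{"api": "arm_command", "payload": {
  "turn": [
    [0,0,0],
    [0,0,0],
    [0,0,0]
  ],
  "xyz": [
    [0.02,0,0],
    [0.02,0,0],
    [0,0,0]
  ],
  "claw": [60,60,60]
}}

```text
time_s: 5.9
position: [0.54, 0.0326, 0.0149]
tool_rot: [[-0.112, 0.994, -0.0], [0.994, 0.112, 0.0], [0.0, -0.0, -1.0]]
ft_force: [-0.1, 0.2, -0.1]
grip_width: 0.06
gripper_force: 0.0
```

```bash
python3 - <<'E'
from h import *
st()
im,d=imaging.get_image("scene");cv2.imwrite("pics/s3.png",cv2.resize(im[120:300,240:440],None,fx=3.3,fy=3.3,interpolation=cv2.INTER_CUBIC))
E
```

```text
t 5.9 p [0.54   0.0326 0.0149] jig [ 1. 13.] psi 96.46 zax [-0.  0. -1.] F [-0.1  0.2 -0.1] w 0.06 gf 0.0
```

View pics/s3.png

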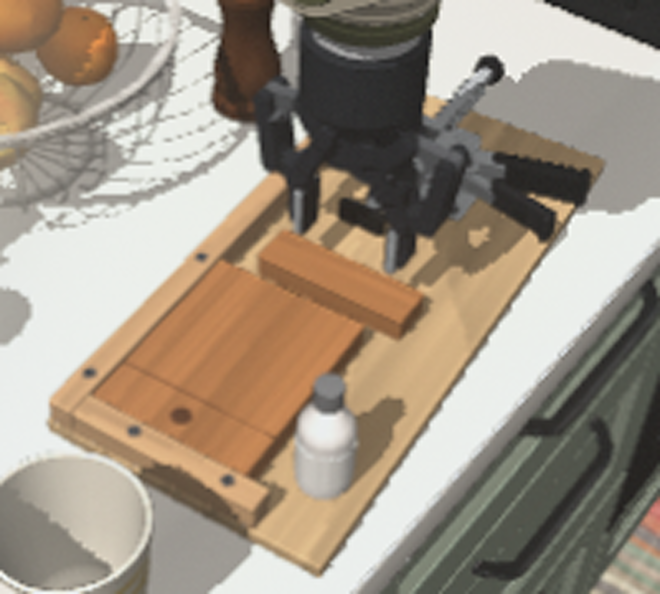

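```bash
python3 - <<'E'
from h import *
d=imaging.get_image("scene")[1]
for n,(u,v) in {"tipR":(398,268),"tipRup":(398,250),"tipL":(299,233),"stripR":(405,320),"strTop":(340,265)}.items():
    U,V=240+(u+.5)/3.3-.5,120+(v+.5)/3.3-.5
    for z in(.012,.02,.032):
        w=atz("scene",U,V,z);print(n,z,(RJ.T@(w[:2]-J)*1000).round(1),end=' ')
    w=atd("scene",U,V,d[int(round(V)),int(round(U))]);print("dep",(RJ.T@(w[:2]-J)*1000).round(1),w[2].round(4))
E
```

```text
tipR 0.012 [-21.6 -18.2] tipR 0.02 [-25.  -10.6] tipR 0.032 [-30.    0.7] dep [-38.5  20. ] 0.0525
tipRup 0.012 [-13.2 -33.7] tipRup 0.02 [-16.7 -26. ] tipRup 0.032 [-21.8 -14.4] dep [-37.8  21.5] 0.0691
tipL 0.012 [ 52.7 -11.1] tipL 0.02 [48.4 -3.6] tipL 0.032 [42.   7.5] dep [31.2 26.2] 0.052
stripR 0.012 [-48.5  22. ] stripR 0.02 [-51.5  29. ] stripR 0.032 [-56.   39.5] dep [-54.   34.9] 0.0267
strTop 0.012 [12.8  0.8] strTop 0.02 [9.  8.1] strTop 0.032 [ 3.4 19.1] dep [ 3.4 19.1] 0.032
```

```bash
python3 - <<'E'
from h import *
for n in("scene","top"):
    im,d=imaging.get_image(n)
    P=[]
    for v in range(120,300):
        for u in range(240,450):
            if d[v,u]>0:
                w=atd(n,u,v,d[v,u]);j=RJ.T@(w[:2]-J)*1000
                if im[v,u].max()<140 and -60<j[0]<65 and -10<j[1]<60 and .025<w[2]<.12:P.append([*j,w[2]*1000,u,v])
    P=np.array(P)
    if len(P):
        print(n,len(P))
        for lo in range(30,110,5):
            q=P[(P[:,2]>=lo)&(P[:,2]<lo+5)]
            for m in (q[:,0]<0,q[:,0]>=0):
                if m.sum():print(lo,m.sum(),q[m].min(0).round(0),q[m].max(0).round(0))
E
```

```text
Traceback (most recent call last):
  File "h.py", line 13, in atd
    o,d=ray(n,u,v);return o+d*dep
        ~~~^^^^^^^
  File "h.py", line 6, in ray
    K,k1,R,t=cam(n)
             ~~~^^^
  File "h.py", line 4, in cam
    c=imaging.camera_info(n);K=np.array(c["camera_matrix"],float);R=cv2.Rodrigues(np.array(c["rvec"],float))[0];t=np.array(c["tvec"],float).ravel();return K,c["k1"],R,t
ValueError: time passes only in moves, steps and waits
```

```bash
sed -i 's/^def cam(n):/import functools\n@functools.lru_cache(None)\ndef cam(n):/' h.py; python3 - <<'E'
from h import *
for n in("scene",):
    im,d=imaging.get_image(n)
    P=[]
    for v in range(120,300):
        for u in range(240,450):
            if d[v,u]>0:
                w=atd(n,u,v,d[v,u]);j=RJ.T@(w[:2]-J)*1000
                if -60<j[0]<65 and -10<j[1]<60 and .036<w[2]<.12:P.append([*j,w[2]*1000,u,v])
    P=np.array(P)
    for lo in range(36,100,4):
            q=P[(P[:,2]>=lo)&(P[:,2]<lo+4)]
            for m in (q[:,0]<0,q[:,0]>=0):
                if m.sum():print(lo,m.sum(),q[m].min(0).round(0),q[m].max(0).round(0))
print(env.observe()["time_s"])
E
```

```text
44 1 [-35.  19.  47. 359. 202.] [-35.  19.  47. 359. 202.]
44 4 [ 31.   6.  46. 331. 187.] [ 31.  23.  48. 335. 191.]
48 4 [-36.  19.  48. 356. 201.] [-31.  25.  52. 359. 202.]
48 8 [ 30.   6.  48. 329. 186.] [ 34.  27.  52. 335. 190.]
52 7 [-41.  20.  53. 356. 200.] [-31.  26.  55. 361. 201.]
52 11 [ 30.   6.  52. 327. 184.] [ 42.  26.  56. 335. 189.]
56 13 [-43.  12.  56. 356. 197.] [-30.  26.  60. 364. 200.]
56 11 [ 31.   2.  56. 327. 181.] [ 42.  26.  60. 336. 188.]
60 13 [-43.   9.  60. 356. 196.] [-30.  25.  63. 365. 199.]
60 14 [ 30.   8.  60. 327. 182.] [ 43.  26.  64. 335. 187.]
64 13 [-43.  10.  64. 356. 194.] [-30.  26.  68. 365. 197.]
64 14 [ 30.   4.  64. 327. 180.] [ 43.  26.  68. 336. 186.]
68 15 [-42.   9.  68. 356. 193.] [-30.  25.  72. 365. 196.]
68 16 [ 31.   4.  68. 327. 178.] [ 43.  26.  72. 336. 184.]
72 14 [-44.  11.  72. 356. 191.] [-29.  25.  76. 365. 195.]
72 13 [ 30.   5.  73. 327. 177.] [ 44.  26.  76. 336. 182.]
76 10 [-43.  16.  76. 357. 191.] [-31.  26.  80. 364. 193.]
76 11 [ 30.   6.  76. 327. 176.] [ 44.  26.  79. 336. 181.]
80 11 [-43.  19.  81. 357. 189.] [-29.  25.  84. 363. 192.]
80 16 [ 30.   3.  80. 327. 173.] [ 43.  27.  84. 336. 180.]
84 5 [-44.  20.  85. 358. 189.] [-33.  26.  88. 364. 190.]
84 13 [ 30.  11.  84. 328. 174.] [ 38.  27.  88. 334. 179.]
88 10 [-47.  20.  88. 358. 188.] [-33.  27.  92. 365. 190.]
88 14 [ 31.  11.  88. 324. 172.] [ 51.  28.  92. 334. 177.]
92 24 [-60.   5.  92. 357. 180.] [-28.  29.  96. 370. 192.]
92 21 [ 31.   6.  92. 319. 170.] [ 60.  30.  96. 336. 176.]
96 51 [-59.   3.  96. 356. 179.] [-28.  29. 100. 370. 191.]
96 29 [ 29.   6.  96. 318. 166.] [ 64.  28. 100. 337. 174.]
6.1
```

The depth shows the fingertips at z≈45 mm, above the strip (32 mm), with the reported TCP at 15 mm. So the tips hang ~30 mm above the reported TCP at this opening, and the strip has not been touched. I back off and go lower while watching the force.

Emit:
{"api": "arm_command", "payload": {
  "turn": [
    [0,0,0],
    [0,0,0],
    [0,0,0],
    [0,0,0]
  ],
  "xyz": [
    [-0.28,0,0],
    [-0.28,0,0],
    [0,0,0],
    [0,0,0]
  ],
  "claw": [60,60,60,60]
}}

```text
time_s: 6.5
position: [0.5432, 0.0039, 0.0149]
tool_rot: [[-0.111, 0.994, -0.0], [0.994, 0.111, 0.0], [0.0, -0.0, -1.0]]
ft_force: [0.0, 1.0, -0.6]
grip_width: 0.0597
gripper_force: 0.0
```

Emit:
{"api": "arm_command", "payload": {
  "turn": [
    [0,0,0],
    [0,0,0],
    [0,0,0],
    [0,0,0],
    [0,0,0],
    [0,0,0]
  ],
  "xyz": [
    [0,0,0.1],
    [0,0,0.1],
    [0,0,0.1],
    [0,0,0.1],
    [0,0,0.04],
    [0,0,0]
  ],
  "claw": [60,60,60,60,60,60]
}}

```text
time_s: 7.1
position: [0.543, 0.0047, -0.0075]
tool_rot: [[-0.112, 0.994, -0.001], [0.994, 0.112, 0.0], [0.0, -0.001, -1.0]]
ft_force: [0.7, -1.0, 0.2]
grip_width: 0.0602
gripper_force: 0.0
```

```bash
cat > tip.py <<'E'
from h import *
st()
im,d=imaging.get_image("scene");np.save("d.npy",d);cv2.imwrite("pics/last.png",im)
P=[]
p=env.observe()["position"]
c=RJ.T@(np.array(p[:2])-J)*1000
for v in range(110,300):
    for u in range(240,450):
        if d[v,u]>0:
            w=atd("scene",u,v,d[v,u]);j=RJ.T@(w[:2]-J)*1000
            if abs(j[0]-c[0])<60 and abs(j[1]-c[1])<22 and .0<w[2]<.09 and im[v,u].max()-im[v,u].min()<40:P.append([*j,w[2]*1000,u,v])
P=np.array(P)
for lo in range(0,64,6):
    q=P[(P[:,2]>=lo)&(P[:,2]<lo+6)]
    for m in (q[:,0]<c[0],q[:,0]>=c[0]):
        if m.sum():print(lo,m.sum(),q[m].min(0).round(0),q[m].max(0).round(0))
E
python3 tip.py
```

```text
t 7.1 p [ 0.543   0.0047 -0.0075] jig [  0.8 -14.9] psi 96.46 zax [-0.001  0.    -1.   ] F [ 0.7 -1.   0.2] w 0.0602 gf 0.0
6 2 [-34. -31.  11. 367. 200.] [-34. -27.  11. 368. 201.]
6 2 [ 36. -34.  10. 340. 188.] [ 37. -27.  12. 341. 189.]
12 1 [-32. -20.  13. 365. 202.] [-32. -20.  13. 365. 202.]
12 13 [  7. -37.  12. 339. 186.] [ 36. -23.  18. 353. 190.]
18 21 [  3. -37.  18. 342. 183.] [ 37. -35.  23. 355. 189.]
24 6 [-40. -10.  26. 362. 201.] [-32.  -3.  30. 366. 202.]
24 34 [  3. -37.  24. 336. 182.] [ 34.  -3.  30. 355. 190.]
30 8 [-42.  -7.  32. 362. 199.] [-32.  -2.  36. 367. 201.]
30 24 [ 11. -37.  30. 334. 182.] [ 41.  -2.  36. 352. 189.]
36 16 [-43. -19.  36. 362. 196.] [-32.  -1.  41. 370. 199.]
36 17 [ 30. -25.  36. 334. 181.] [ 42.  -1.  42. 342. 187.]
42 20 [-44. -18.  42. 362. 193.] [-31.  -0.  48. 370. 197.]
42 16 [ 31. -26.  43. 334. 179.] [ 41.  -1.  48. 342. 186.]
48 17 [-44. -21.  48. 363. 191.] [-32.  -1.  54. 371. 195.]
48 16 [ 30. -24.  48. 334. 178.] [ 43.  -2.  54. 342. 184.]
54 15 [-43. -10.  55. 363. 191.] [-32.  -2.  60. 369. 194.]
54 19 [ 30. -22.  54. 334. 176.] [ 42.  -1.  60. 342. 182.]
60 9 [-45.  -8.  61. 363. 190.] [-33.  -1.  65. 370. 191.]
60 21 [ 30. -24.  60. 334. 173.] [ 40.  -1.  66. 342. 180.]
```

Emit:
{"api": "arm_command", "payload": {
  "turn": [
    [0,0,0],
    [0,0,0],
    [0,0,0],
    [0,0,0],
    [0,0,0],
    [0,0,0],
    [0,0,0],
    [0,0,0],
    [0,0,0]
  ],
  "xyz": [
    [0,0,0.1],
    [0.06,0,0],
    [0.06,0,0],
    [0.06,0,0],
    [0.06,0,0],
    [0.04,0,0],
    [0.04,0,0],
    [0.04,0,0],
    [0,0,0]
  ],
  "claw": [60,60,60,60,60,60,60,60,60]
}}

```text
time_s: 8.05
position: [0.5411, 0.0228, -0.0121]
tool_rot: [[-0.112, 0.994, -0.0], [0.994, 0.112, 0.0], [0.0, -0.0, -1.0]]
ft_force: [-0.2, -0.2, 0.3]
grip_width: 0.0598
gripper_force: 0.0
```

Emit:
{"api": "arm_command", "payload": {
  "turn": [
    [0,0,0],
    [0,0,0],
    [0,0,0],
    [0,0,0]
  ],
  "xyz": [
    [0.03,0,0],
    [0.03,0,0],
    [0.03,0,0],
    [0,0,0]
  ],
  "claw": [60,60,60,60]
}}

```text
time_s: 8.45
position: [0.5406, 0.0272, -0.0121]
tool_rot: [[-0.112, 0.994, -0.0], [0.994, 0.112, 0.0], [0.0, -0.0, -1.0]]
ft_force: [-0.5, -0.4, 0.2]
grip_width: 0.0597
gripper_force: 0.0
```

```bash
python3 tip.py|head -8; python3 -c "
import cv2;im=cv2.imread('pics/last.png');cv2.imwrite('pics/s4.png',cv2.resize(im[120:300,240:440],None,fx=3.3,fy=3.3,interpolation=cv2.INTER_CUBIC))"
```

```text
t 8.45 p [ 0.5406  0.0272 -0.0121] jig [0.9 7.6] psi 96.45 zax [-0.  0. -1.] F [-0.5 -0.4  0.2] w 0.0597 gf 0.0
6 3 [-36.  -9.  10. 362. 206.] [-35.  -1.  12. 364. 208.]
6 2 [ 34. -12.  11. 335. 193.] [ 35.  -2.  12. 337. 196.]
18 6 [ 31.  -1.  21. 334. 193.] [ 32.   9.  24. 336. 196.]
24 4 [-42.   1.  28. 359. 204.] [-35.  16.  29. 365. 208.]
24 5 [ 30.   2.  28. 329. 192.] [ 40.  16.  29. 336. 195.]
30 14 [-43.   4.  31. 357. 203.] [-32.  20.  35. 365. 207.]
30 18 [ 30.  -0.  30. 328. 189.] [ 43.  21.  36. 336. 195.]
```

View pics/s4.png

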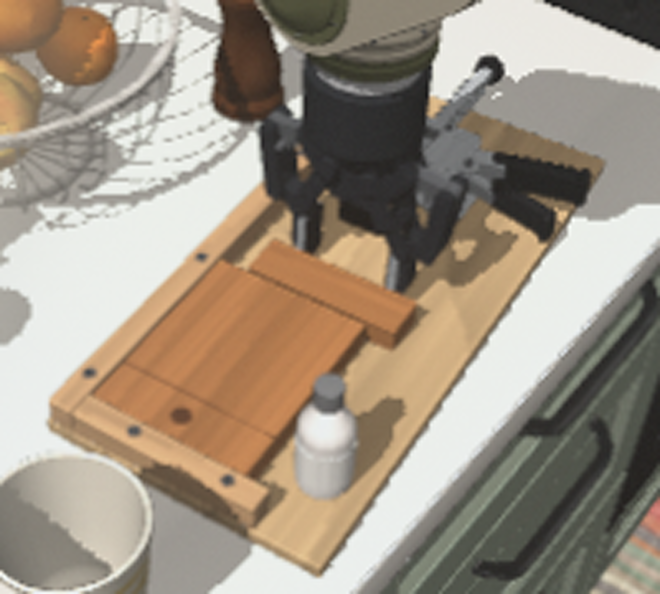

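The strip moved with the fingers, and a gap of about 4 mm to the board remains. I keep pushing.

Emit:
{"api": "arm_command", "payload": {
  "turn": [
    [0,0,0],
    [0,0,0],
    [0,0,0],
    [0,0,0]
  ],
  "xyz": [
    [0.02,0,0],
    [0.02,0,0],
    [0.02,0,0],
    [0,0,0]
  ],
  "claw": [60,60,60,60]
}}

```text
time_s: 8.9
position: [0.5403, 0.0301, -0.0121]
tool_rot: [[-0.112, 0.994, -0.0], [0.994, 0.112, 0.0], [0.0, -0.0, -1.0]]
ft_force: [-0.6, -0.3, 0.2]
grip_width: 0.0598
gripper_force: 0.0
```

Emit:
{"api": "arm_command", "payload": {
  "turn": [
    [0,0,0],
    [0,0,0]
  ],
  "xyz": [
    [0.02,0,0],
    [0,0,0]
  ],
  "claw": [60,60]
}}

```text
time_s: 9.1
position: [0.5402, 0.031, -0.0121]
tool_rot: [[-0.112, 0.994, 0.0], [0.994, 0.112, -0.0], [-0.0, 0.0, -1.0]]
ft_force: [0.7, -0.4, 0.1]
grip_width: 0.0599
gripper_force: 0.2
```

Emit:
{"api": "arm_command", "payload": {
  "turn": [
    [0,0,0],
    [0,0,0]
  ],
  "xyz": [
    [0.02,0,0],
    [0,0,0]
  ],
  "claw": [60,60]
}}

```text
time_s: 9.3
position: [0.5403, 0.0314, -0.012]
tool_rot: [[-0.113, 0.994, 0.0], [0.994, 0.113, -0.001], [-0.001, 0.0, -1.0]]
ft_force: [0.1, -4.4, -0.8]
grip_width: 0.06
gripper_force: 2.2
```

Emit:
{"api": "arm_command", "payload": {
  "turn": [
    [0,0,0],
    [0,0,0]
  ],
  "xyz": [
    [0.02,0,0],
    [0,0,0]
  ],
  "claw": [60,60]
}}

```text
time_s: 9.5
position: [0.5406, 0.0315, -0.0119]
tool_rot: [[-0.113, 0.994, 0.001], [0.994, 0.113, -0.002], [-0.003, 0.001, -1.0]]
ft_force: [-0.3, -10.2, -1.0]
grip_width: 0.0599
gripper_force: 4.9
```

Emit:
{"api": "arm_command", "payload": {
  "turn": [
    [0,0,0],
    [0,0,0]
  ],
  "xyz": [
    [0.02,0,0],
    [0,0,0]
  ],
  "claw": [60,60]
}}

```text
time_s: 9.7
position: [0.5407, 0.0315, -0.0119]
tool_rot: [[-0.113, 0.994, 0.001], [0.994, 0.113, -0.004], [-0.004, 0.001, -1.0]]
ft_force: [0.8, -15.2, -0.1]
grip_width: 0.06
gripper_force: 7.7
```

Strip and board are seated against the end stop (15 N). Next I lift, go round to the robot-side end and push +x.

Emit:
{"api": "arm_command", "payload": {
  "turn": [
    [0,0,0],
    [0,0,0],
    [0,0,0],
    [0,0,0],
    [0,0,0],
    [0,0,0],
    [0,0,0],
    [0,0,0],
    [0,0,0],
    [0,0,0]
  ],
  "xyz": [
    [-0.1,0,0],
    [0,0,-0.6],
    [0,0,-0.4],
    [0.2,-0.7,0],
    [0.2,-0.7,0],
    [0.2,-0.74,0],
    [0,0,0],
    [0,0,0.5],
    [0,0,0.5],
    [0,0,0]
  ],
  "claw": [60,60,60,60,60,60,60,60,60,60]
}}

```text
time_s: 10.7
position: [0.43, 0.047, -0.0138]
tool_rot: [[-0.112, 0.994, -0.004], [0.994, 0.112, 0.001], [0.002, -0.004, -1.0]]
ft_force: [-0.2, 0.3, 0.2]
grip_width: 0.0599
gripper_force: 0.0
```

```bash
python3 tip.py|head -12; python3 -c "
import cv2;im=cv2.imread('pics/last.png');cv2.imwrite('pics/s5.png',cv2.resize(im[120:300,240:440],None,fx=3.3,fy=3.3,interpolation=cv2.INTER_CUBIC))"
```

```text
t 10.7 p [ 0.43    0.047  -0.0138] jig [-106.8   39.6] psi 96.42 zax [-0.004  0.001 -1.   ] F [-0.2  0.3  0.2] w 0.0599 gf 0.0
0 25 [-136.   23.    0.  379.  232.] [-109.   61.    2.  395.  249.]
0 18 [-106.   19.    0.  375.  228.] [-97.  57.   6. 386. 241.]
6 6 [-98.  20.   6. 370. 222.] [-74.  39.  12. 383. 230.]
18 6 [-148.   46.   21.  395.  240.] [-138.   52.   23.  401.  241.]
18 10 [-77.  26.  19. 364. 216.] [-54.  51.  24. 373. 227.]
24 12 [-151.   38.   25.  397.  236.] [-141.   52.   30.  404.  240.]
24 20 [-77.  31.  24. 364. 219.] [-64.  53.  30. 373. 227.]
30 17 [-151.   35.   30.  396.  234.] [-138.   53.   35.  405.  238.]
30 17 [-77.  34.  30. 364. 218.] [-64.  53.  36. 373. 224.]
36 22 [-151.   33.   36.  396.  232.] [-137.   52.   42.  406.  237.]
36 18 [-78.  34.  37. 364. 216.] [-64.  52.  41. 373. 222.]
```

View pics/s5.png

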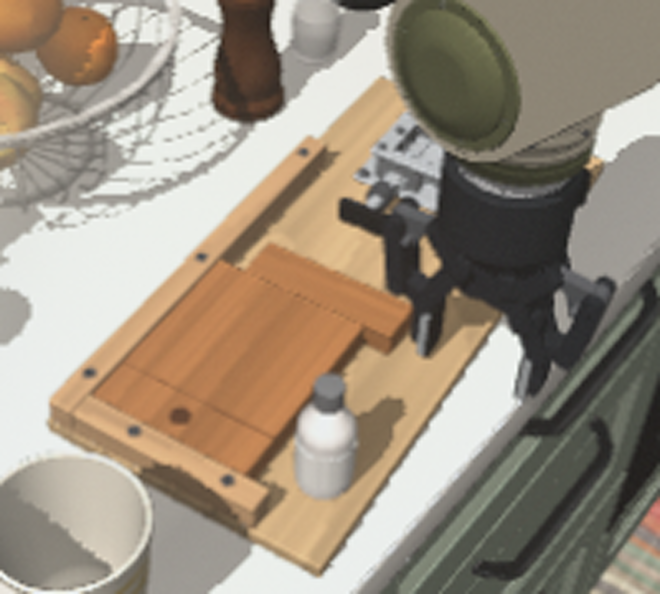

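The strip is flush on the board end. The finger is 8 mm off its robot-side end, so I push toward the fence (tool y).

Emit:
{"api": "arm_command", "payload": {
  "turn": [
    [0,0,0],
    [0,0,0],
    [0,0,0],
    [0,0,0],
    [0,0,0],
    [0,0,0],
    [0,0,0],
    [0,0,0],
    [0,0,0]
  ],
  "xyz": [
    [-0.06,0.08,0],
    [0,0.08,0],
    [0,0.06,0],
    [0,0.06,0],
    [0,0.06,0],
    [0,0.06,0],
    [0,0.06,0],
    [0,0.04,0],
    [0,0,0]
  ],
  "claw": [60,60,60,60,60,60,60,60,60]
}}

```text
time_s: 11.65
position: [0.4561, 0.0464, -0.0114]
tool_rot: [[-0.112, 0.994, 0.0], [0.994, 0.112, -0.0], [-0.001, 0.0, -1.0]]
ft_force: [-3.3, -2.6, 4.0]
grip_width: 0.0602
gripper_force: 2.2
```

Emit:
{"api": "arm_command", "payload": {
  "turn": [
    [0,0,0],
    [0,0,0],
    [0,0,0]
  ],
  "xyz": [
    [0,0.03,0],
    [0,0.03,0],
    [0,0,0]
  ],
  "claw": [60,60,60]
}}

```text
time_s: 11.95
position: [0.459, 0.0468, -0.0115]
tool_rot: [[-0.112, 0.994, 0.0], [0.994, 0.112, -0.0], [-0.0, 0.0, -1.0]]
ft_force: [-2.7, -1.7, 5.5]
grip_width: 0.0601
gripper_force: 2.2
```

Emit:
{"api": "arm_command", "payload": {
  "turn": [
    [0,0,0],
    [0,0,0]
  ],
  "xyz": [
    [0,0.03,0],
    [0,0,0]
  ],
  "claw": [60,60]
}}

```text
time_s: 12.15
position: [0.4592, 0.0469, -0.0116]
tool_rot: [[-0.113, 0.994, -0.003], [0.994, 0.113, -0.0], [-0.0, -0.003, -1.0]]
ft_force: [-8.4, -5.0, 9.9]
grip_width: 0.0599
gripper_force: 6.4
```

```bash
cat > strip.py <<'E'
from h import *
import sys
im,d=imaging.get_image("scene");cv2.imwrite(sys.argv[1],cv2.resize(im[150:250,290:410],None,fx=6,fy=6,interpolation=cv2.INTER_CUBIC))
for u in range(300,375,6):
    for v in range(178,225,3):
        if d[v,u]>0:
            w=atd("scene",u,v,d[v,u]);j=RJ.T@(w[:2]-J)*1000
            if 22<j[1]<56 and -45<j[0]<75 and .02<w[2]<.06: print(j.round(0),round(w[2]*1000,1),end=' | ')
st()
E
python3 strip.py pics/s6.png
```

```text
[75. 32.] 35.2 | [72. 35.] 29.9 | [67. 44.] 30.5 | [60. 54.] 32.9 | [60. 29.] 31.5 | [56. 37.] 30.6 | [50. 45.] 31.0 | [46. 51.] 29.0 | [45. 30.] 30.8 | [39. 38.] 31.2 | [34. 46.] 30.9 | [29. 54.] 31.3 | [29. 30.] 30.7 | [24. 39.] 31.1 | [20. 45.] 29.3 | [14. 55.] 31.7 | [12. 34.] 33.5 | [ 8. 40.] 31.3 | [ 4. 46.] 30.2 | [-1. 54.] 30.7 | [-3. 33.] 31.4 | [-7. 39.] 29.5 | [-12.  48.] 30.8 | [-16.  55.] 30.7 | [-18.  34.] 31.7 | [-22.  40.] 30.3 | [-26.  48.] 30.1 | [-31.  56.] 31.0 | [-37.  44.] 51.1 | [-38.  45.] 43.6 | [-39.  45.] 34.9 | t 12.2 p [ 0.4592  0.0469 -0.0115] jig [-77.7  36.3] psi 96.46 zax [-0.002 -0.    -1.   ] F [-9.  -4.8 10.3] w 0.0598 gf 6.2701621279120445
```

View pics/s6.png

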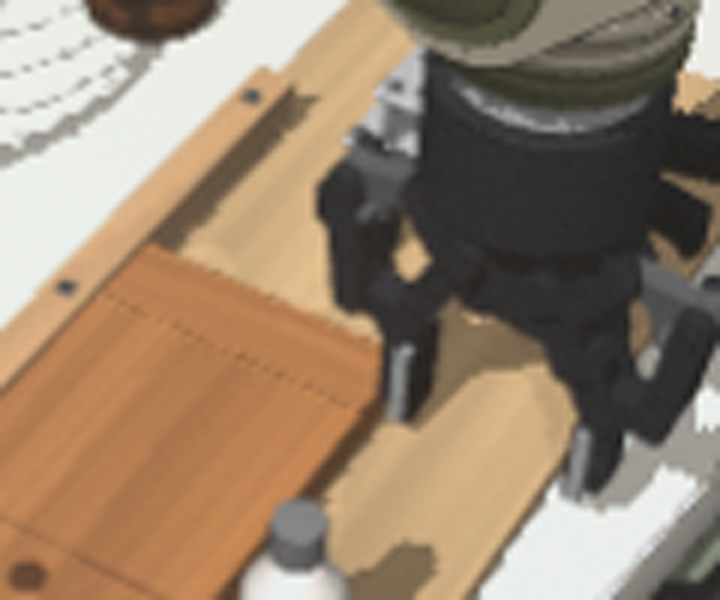

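The strip is flush with both fence and board and its top is level (31 mm everywhere). I use the same finger, from in front of the trigger, to squeeze by arm motion: retract, lift and move over.

Emit:
{"api": "arm_command", "payload": {
  "turn": [
    [0,0,0],
    [0,0,0],
    [0,0,0],
    [0,0,0],
    [0,0,0],
    [0,0,0],
    [0,0,0],
    [0,0,0]
  ],
  "xyz": [
    [0,-0.06,0],
    [0,-0.1,0],
    [0,0,-0.6],
    [0,0,-0.6],
    [-0.76,-0.18,0],
    [-0.76,-0.18,0],
    [-0.76,-0.16,0],
    [0,0,0]
  ],
  "claw": [60,60,60,60,60,60,60,60]
}}

```text
time_s: 13.0
position: [0.4397, -0.0735, 0.0481]
tool_rot: [[-0.108, 0.994, 0.001], [0.994, 0.108, -0.001], [-0.001, 0.001, -1.0]]
ft_force: [0.4, 1.0, 0.4]
grip_width: 0.06
gripper_force: 0.0
```

```bash
python3 tip.py|head -1; python3 - <<'E'
from h import *
d=np.load("d.npy")
P=[]
for v in range(150,260):
    for u in range(290,430):
        if d[v,u]>0:
            w=atd("scene",u,v,d[v,u]);P.append([*(RJ.T@(w[:2]-J)*1000),w[2]*1000])
P=np.array(P)
def q(n,x,y,z):
    m=(P[:,0]>x[0])&(P[:,0]<x[1])&(P[:,1]>y[0])&(P[:,1]<y[1])&(P[:,2]>z[0])&(P[:,2]<z[1]);s=P[m]
    print(n,m.sum(),s.min(0).round(0) if m.sum() else '',s.max(0).round(0) if m.sum() else '')
q("strip",(-60,72),(15,50),(26,36));q("stripend",(-60,-20),(22,50),(16,36));q("boardend",(-60,-20),(65,150),(16,36));q("foot",(0,40),(-60,0),(17,35))
q("lever",(-105,-60),(-118,-80),(18,45));q("grip",(-105,-60),(-170,-130),(18,45))
# edges of strip and board at -x side
for a,b in((22,36),(36,50),(60,90),(100,130)):
    m=(P[:,1]>a)&(P[:,1]<b)&(P[:,2]>27)&(P[:,2]<37)&(P[:,0]<0)&(P[:,0]>-60);print(a,P[m][:,0].min().round(1))
for a in range(-30,70,20):
    m=(P[:,0]>a)&(P[:,0]<a+20)&(P[:,2]>27)&(P[:,2]<36)&(P[:,1]>0)&(P[:,1]<60);print("rear",a,P[m][:,1].min().round(1))
E
```

```text
t 13.0 p [ 0.4397 -0.0735  0.0481] jig [-110.6  -81.2] psi 96.2 zax [ 0.001 -0.001 -1.   ] F [0.4 1.  0.4] w 0.06 gf 0.0
strip 406 [-36.  23.  27.] [72. 50. 34.]
stripend 83 [-36.  24.  16.] [-20.  50.  33.]
boardend 309 [-37.  65.  17.] [-20. 150.  34.]
foot 121 [  2. -60.  17.] [ 37. -33.  33.]
lever 145 [ -98. -109.   18.] [-60. -87.  41.]
grip 180 [-104. -157.   18.] [ -61. -130.   42.]
22 -35.3
36 -35.8
60 -35.8
100 -35.8
rear -30 23.8
rear -10 23.5
rear 10 23.4
rear 30 24.7
rear 50 24.5
```

Emit:
{"api": "arm_command", "payload": {
  "turn": [
    [0,0,0],
    [0,0,0],
    [0,0,0],
    [0,0,0],
    [0,0,0]
  ],
  "xyz": [
    [0.12,0.04,0],
    [0,0,0.5],
    [0,0,0.4],
    [0,0,0.3],
    [0,0,0]
  ],
  "claw": [60,60,60,60,60]
}}

```text
time_s: 13.55
position: [0.4398, -0.0618, -0.0134]
tool_rot: [[-0.114, 0.993, -0.003], [0.993, 0.114, 0.002], [0.002, -0.003, -1.0]]
ft_force: [-0.2, -1.4, -0.3]
grip_width: 0.06
gripper_force: 0.0
```

```bash
cat > adv.py <<'E'
from h import *
st();im,d=imaging.get_image("scene")
P=[]
for v in range(150,260):
    for u in range(290,430):
        if d[v,u]>0:
            w=atd("scene",u,v,d[v,u]);P.append([*(RJ.T@(w[:2]-J)*1000),w[2]*1000])
P=np.array(P)
m=(P[:,0]>4)&(P[:,0]<36)&(P[:,2]>18)&(P[:,2]<31)&(P[:,1]<22)&(P[:,1]>-70)
y=P[m][:,1];print("footfront n",m.sum(),"q95",np.percentile(y,[50,80,95]).round(1))
m=(abs(P[:,0]-20)<30)&(P[:,2]>12)&(P[:,2]<40)&(P[:,1]<-156);print("tail",m.sum(),P[m][:,1].min().round(1) if m.sum() else None)
m=(P[:,0]>-105)&(P[:,0]<-84)&(P[:,2]>18)&(P[:,2]<45)&(P[:,1]>-131)&(P[:,1]<-70);print("levertip",m.sum(),np.percentile(P[m][:,1],[5,50,95]).round(0) if m.sum() else None)
m=(P[:,0]>-30)&(P[:,0]<72)&(P[:,2]>27)&(P[:,2]<36)&(P[:,1]>10)&(P[:,1]<60);print("striprear",P[m][:,1].min().round(1))
E
python3 adv.py
```

```text
t 13.55 p [ 0.4398 -0.0618 -0.0134] jig [-109.1  -69.6] psi 96.57 zax [-0.003  0.002 -1.   ] F [-0.2 -1.4 -0.3] w 0.06 gf 0.0
footfront n 119 q95 [-39.  -35.2 -34.2]
tail 76 -208.7
levertip 57 [-99. -94. -90.]
striprear 24.8
```

Emit:
{"api": "arm_command", "payload": {
  "turn": [
    [0,0,0],
    [0,0,0],
    [0,0,0],
    [0,0,0],
    [0,0,0],
    [0,0,0]
  ],
  "xyz": [
    [-0.14,0,0],
    [-0.14,0,0],
    [-0.14,0,0],
    [-0.14,0,0],
    [-0.14,0,0],
    [0,0,0]
  ],
  "claw": [60,60,60,60,60,60]
}}

```text
time_s: 14.2
position: [0.4444, -0.0993, -0.012]
tool_rot: [[-0.111, 0.994, -0.001], [0.994, 0.111, 0.0], [0.0, -0.001, -1.0]]
ft_force: [-1.8, 4.1, 2.2]
grip_width: 0.0601
gripper_force: 1.6
```

Emit:
{"api": "arm_command", "payload": {
  "turn": [
    [0,0,0],
    [0,0,0],
    [0,0,0]
  ],
  "xyz": [
    [-0.06,0,0],
    [-0.06,0,0],
    [0,0,0]
  ],
  "claw": [60,60,60]
}}

```text
time_s: 14.5
position: [0.4451, -0.1035, -0.012]
tool_rot: [[-0.112, 0.994, -0.0], [0.994, 0.112, 0.002], [0.002, -0.0, -1.0]]
ft_force: [0.0, 10.0, 3.7]
grip_width: 0.0602
gripper_force: 4.7
```

```bash
python3 adv.py
```

```text
t 14.5 p [ 0.4451 -0.1035 -0.012 ] jig [-108.5 -111.6] psi 96.46 zax [-0.     0.002 -1.   ] F [ 0.  10.   3.7] w 0.0602 gf 4.703882412286475
footfront n 127 q95 [-35.5 -28.6 -27.7]
tail 78 -208.7
levertip 59 [-129. -125. -123.]
striprear 24.6
```

The full squeeze ends at tcp y −112, felt as a 10 N stop, and the foot advanced to ≈ 0.0195. Next come release+squeeze cycles: 5 of them to reach ≈ 0.0695, checking after two.

Emit:
{"api": "arm_command", "payload": {
  "turn": [
    [0,0,0],
    [0,0,0],
    [0,0,0],
    [0,0,0],
    [0,0,0],
    [0,0,0],
    [0,0,0],
    [0,0,0],
    [0,0,0],
    [0,0,0],
    [0,0,0],
    [0,0,0]
  ],
  "xyz": [
    [0.15,0,0],
    [0.15,0,0],
    [0.15,0,0],
    [0.15,0,0],
    [0,0,0],
    [0,0,0],
    [0,0,0],
    [-0.15,0,0],
    [-0.15,0,0],
    [-0.15,0,0],
    [-0.15,0,0],
    [0,0,0]
  ],
  "claw": [60,60,60,60,60,60,60,60,60,60,60,60]
}}

```text
time_s: 15.75
position: [0.4444, -0.1037, -0.0124]
tool_rot: [[-0.112, 0.994, -0.002], [0.994, 0.112, 0.004], [0.004, -0.002, -1.0]]
ft_force: [-0.6, 11.6, 2.4]
grip_width: 0.0602
gripper_force: 5.3
```

```bash
python3 adv.py
```

```text
t 15.75 p [ 0.4444 -0.1037 -0.0124] jig [-109.2 -111.7] psi 96.41 zax [-0.002  0.004 -1.   ] F [-0.6 11.6  2.4] w 0.0602 gf 5.250187948113307
footfront n 161 q95 [-32.4 -19.5 -18.2]
tail 78 -202.4
levertip 58 [-128. -125. -123.]
striprear 24.2
```

Emit:
{"api": "arm_command", "payload": {
  "turn": [
    [0,0,0],
    [0,0,0],
    [0,0,0],
    [0,0,0],
    [0,0,0],
    [0,0,0],
    [0,0,0],
    [0,0,0],
    [0,0,0],
    [0,0,0],
    [0,0,0],
    [0,0,0]
  ],
  "xyz": [
    [0.15,0,0],
    [0.15,0,0],
    [0.15,0,0],
    [0.15,0,0],
    [0,0,0],
    [0,0,0],
    [0,0,0],
    [-0.15,0,0],
    [-0.15,0,0],
    [-0.15,0,0],
    [-0.15,0,0],
    [0,0,0]
  ],
  "claw": [60,60,60,60,60,60,60,60,60,60,60,60]
}}

```text
time_s: 17.0
position: [0.4445, -0.1037, -0.0124]
tool_rot: [[-0.112, 0.994, -0.002], [0.994, 0.112, 0.004], [0.004, -0.002, -1.0]]
ft_force: [0.4, 11.4, 2.1]
grip_width: 0.0601
gripper_force: 5.2
```

Emit:
{"api": "arm_command", "payload": {
  "turn": [
    [0,0,0],
    [0,0,0],
    [0,0,0],
    [0,0,0],
    [0,0,0],
    [0,0,0],
    [0,0,0],
    [0,0,0],
    [0,0,0],
    [0,0,0],
    [0,0,0],
    [0,0,0]
  ],
  "xyz": [
    [0.15,0,0],
    [0.15,0,0],
    [0.15,0,0],
    [0.15,0,0],
    [0,0,0],
    [0,0,0],
    [0,0,0],
    [-0.15,0,0],
    [-0.15,0,0],
    [-0.15,0,0],
    [-0.15,0,0],
    [0,0,0]
  ],
  "claw": [60,60,60,60,60,60,60,60,60,60,60,60]
}}

```text
time_s: 18.2
position: [0.4445, -0.1037, -0.0124]
tool_rot: [[-0.112, 0.994, -0.002], [0.994, 0.112, 0.004], [0.004, -0.002, -1.0]]
ft_force: [0.2, 11.5, 2.4]
grip_width: 0.06
gripper_force: 5.3
```

```bash
python3 adv.py
```

```text
t 18.2 p [ 0.4445 -0.1037 -0.0124] jig [-109.2 -111.7] psi 96.41 zax [-0.002  0.004 -1.   ] F [ 0.2 11.5  2.4] w 0.06 gf 5.289178151870146
footfront n 193 q95 [-23.1   0.6   1.6]
tail 81 -205.7
levertip 58 [-129. -125. -122.]
striprear 23.5
```

Foot at +1.6 (≈ 0.0495). Two more cycles bring it just short of the strip.

Emit:
{"api": "arm_command", "payload": {
  "turn": [
    [0,0,0],
    [0,0,0],
    [0,0,0],
    [0,0,0],
    [0,0,0],
    [0,0,0],
    [0,0,0],
    [0,0,0],
    [0,0,0],
    [0,0,0],
    [0,0,0],
    [0,0,0]
  ],
  "xyz": [
    [0.15,0,0],
    [0.15,0,0],
    [0.15,0,0],
    [0.15,0,0],
    [0,0,0],
    [0,0,0],
    [0,0,0],
    [-0.15,0,0],
    [-0.15,0,0],
    [-0.15,0,0],
    [-0.15,0,0],
    [0,0,0]
  ],
  "claw": [60,60,60,60,60,60,60,60,60,60,60,60]
}}

```text
time_s: 19.45
position: [0.4444, -0.1037, -0.0124]
tool_rot: [[-0.112, 0.994, -0.002], [0.994, 0.112, 0.004], [0.004, -0.002, -1.0]]
ft_force: [-1.1, 11.0, 1.5]
grip_width: 0.0599
gripper_force: 5.2
```

Emit:
{"api": "arm_command", "payload": {
  "turn": [
    [0,0,0],
    [0,0,0],
    [0,0,0],
    [0,0,0],
    [0,0,0],
    [0,0,0],
    [0,0,0],
    [0,0,0],
    [0,0,0],
    [0,0,0],
    [0,0,0],
    [0,0,0]
  ],
  "xyz": [
    [0.15,0,0],
    [0.15,0,0],
    [0.15,0,0],
    [0.15,0,0],
    [0,0,0],
    [0,0,0],
    [0,0,0],
    [-0.15,0,0],
    [-0.15,0,0],
    [-0.15,0,0],
    [-0.15,0,0],
    [0,0,0]
  ],
  "claw": [60,60,60,60,60,60,60,60,60,60,60,60]
}}

```text
time_s: 20.65
position: [0.4444, -0.1037, -0.0124]
tool_rot: [[-0.112, 0.994, -0.002], [0.994, 0.112, 0.004], [0.004, -0.002, -1.0]]
ft_force: [0.1, 11.0, 1.9]
grip_width: 0.0595
gripper_force: 5.2
```

```bash
sed -i 's/P\[:,1\]<22)/P[:,1]<23.5)/' adv.py; python3 adv.py
```

```text
t 20.65 p [ 0.4444 -0.1037 -0.0124] jig [-109.2 -111.7] psi 96.41 zax [-0.002  0.004 -1.   ] F [ 0.1 11.   1.9] w 0.0595 gf 5.240718423156068
footfront n 223 q95 [-22.1  10.5  21. ]
tail 78 -201.1
levertip 59 [-130. -125. -122.]
striprear 12.0
```

The foot stands ≈ 2.5 mm short of the strip, as expected. Now the final squeeze, held.

Emit:
{"api": "arm_command", "payload": {
  "turn": [
    [0,0,0],
    [0,0,0],
    [0,0,0],
    [0,0,0],
    [0,0,0],
    [0,0,0],
    [0,0,0],
    [0,0,0],
    [0,0,0],
    [0,0,0],
    [0,0,0],
    [0,0,0]
  ],
  "xyz": [
    [0.15,0,0],
    [0.15,0,0],
    [0.15,0,0],
    [0.15,0,0],
    [0,0,0],
    [0,0,0],
    [0,0,0],
    [-0.15,0,0],
    [-0.15,0,0],
    [-0.15,0,0],
    [-0.13,0,0],
    [0,0,0]
  ],
  "claw": [60,60,60,60,60,60,60,60,60,60,60,60]
}}

```text
time_s: 21.9
position: [0.4444, -0.1035, -0.0124]
tool_rot: [[-0.112, 0.994, -0.002], [0.994, 0.112, 0.002], [0.003, -0.002, -1.0]]
ft_force: [-1.2, 8.1, 1.5]
grip_width: 0.0598
gripper_force: 3.6
```

```bash
python3 adv.py
```

```text
t 21.9 p [ 0.4444 -0.1035 -0.0124] jig [-109.2 -111.5] psi 96.4 zax [-0.002  0.002 -1.   ] F [-1.2  8.1  1.5] w 0.0598 gf 3.6348714865744114
footfront n 224 q95 [-20.9   6.1  20.6]
tail 77 -201.7
levertip 58 [-130. -125. -122.]
striprear 11.9
```

```bash
cat > foot.py <<'E'
from h import *
st();im,d=imaging.get_image("scene")
rows=[]
for v in range(160,225):
    for u in range(300,400):
        if d[v,u]>0:
            w=atd("scene",u,v,d[v,u]);j=RJ.T@(w[:2]-J)*1000
            if 0<j[0]<40 and -90<j[1]<32 and 14<w[2]*1000<38: rows.append([*j,w[2]*1000,*im[v,u],u,v])
P=np.array(rows)
for a in range(-90,32,3):
    q=P[(P[:,1]>=a)&(P[:,1]<a+3)&(P[:,2]>18)]
    if len(q):print(a,len(q),"x",q[:,0].min().round(0),q[:,0].max().round(0),"z",q[:,2].min().round(0),q[:,2].max().round(0),"bgr",np.median(q[:,3:6],0))
E
python3 foot.py
```

```text
t 21.95 p [ 0.4444 -0.1033 -0.0124] jig [-109.2 -111.3] psi 96.41 zax [-0.002  0.002 -1.   ] F [-1.8  6.9  1.1] w 0.0603 gf 3.5866456880467013
-90 60 x 1.0 38.0 z 19.0 37.0 bgr [108.5 109.5 109.5]
-87 8 x 6.0 28.0 z 19.0 31.0 bgr [134.  133.5 133.5]
-84 8 x 12.0 25.0 z 19.0 27.0 bgr [145.5 144.  143. ]
-81 5 x 13.0 27.0 z 18.0 28.0 bgr [153. 153. 152.]
-78 7 x 12.0 23.0 z 23.0 29.0 bgr [180. 179. 178.]
-75 4 x 12.0 26.0 z 24.0 26.0 bgr [167.  166.5 165. ]
-72 11 x 12.0 28.0 z 21.0 28.0 bgr [168. 167. 166.]
-69 5 x 14.0 26.0 z 24.0 28.0 bgr [162. 161. 160.]
-66 6 x 16.0 29.0 z 24.0 28.0 bgr [177. 180. 182.]
-63 7 x 12.0 27.0 z 22.0 27.0 bgr [166. 165. 176.]
-60 9 x 13.0 23.0 z 21.0 28.0 bgr [166. 165. 163.]
-57 4 x 16.0 25.0 z 24.0 27.0 bgr [168.  174.  177.5]
-54 8 x 11.0 27.0 z 21.0 27.0 bgr [137.5 150.  151.5]
-51 8 x 13.0 26.0 z 22.0 28.0 bgr [158.5 163.5 168. ]
-48 5 x 14.0 22.0 z 23.0 27.0 bgr [188. 187. 185.]
-45 5 x 11.0 23.0 z 19.0 27.0 bgr [173. 177. 180.]
-42 9 x 11.0 27.0 z 19.0 28.0 bgr [130. 150. 148.]
-39 7 x 12.0 25.0 z 24.0 28.0 bgr [174. 181. 180.]
-36 6 x 11.0 23.0 
[... 386 characters left out ...]
. 181. 180.]
-12 3 x 15.0 20.0 z 26.0 26.0 bgr [94. 95. 96.]
-6 10 x 11.0 26.0 z 23.0 31.0 bgr [90.  90.5 92.5]
-3 6 x 11.0 28.0 z 19.0 31.0 bgr [84.5 86.  92.5]
0 12 x 12.0 27.0 z 18.0 32.0 bgr [89.5 88.5 90.5]
3 11 x 11.0 25.0 z 18.0 30.0 bgr [90. 89. 91.]
6 14 x 12.0 27.0 z 20.0 31.0 bgr [112. 119. 127.]
9 5 x 15.0 23.0 z 24.0 26.0 bgr [127. 129. 132.]
12 1 x 21.0 21.0 z 27.0 27.0 bgr [121. 121. 122.]
15 9 x 7.0 34.0 z 27.0 31.0 bgr [76. 80. 81.]
18 15 x 2.0 37.0 z 28.0 32.0 bgr [55. 59. 62.]
21 13 x 2.0 36.0 z 29.0 32.0 bgr [ 59.  76. 100.]
24 13 x 4.0 39.0 z 29.0 32.0 bgr [ 78. 118. 169.]
27 17 x 2.0 40.0 z 28.0 32.0 bgr [ 82. 126. 182.]
30 13 x 0.0 35.0 z 29.0 33.0 bgr [ 82. 125. 183.]
```

```bash
python3 - <<'E'
from h import *
im=cv2.imread("pics/scene0.png");d=np.load("scene0.npy")
rows=[]
for v in range(150,225):
    for u in range(300,400):
        if d[v,u]>0:
            w=atd("scene",u,v,d[v,u]);j=RJ.T@(w[:2]-J)*1000
            if 0<j[0]<40 and -90<j[1]<-25 and 18<w[2]*1000<38: rows.append([*j,w[2]*1000,*im[v,u]])
P=np.array(rows)
for a in range(-84,-28,3):
    q=P[(P[:,1]>=a)&(P[:,1]<a+3)]
    if len(q):print(a,len(q),"x",q[:,0].min().round(0),q[:,0].max().round(0),"z",q[:,2].max().round(0),"bgr",np.median(q[:,3:6],0))
E
```

```text
-84 8 x 14.0 25.0 z 29.0 bgr [156.  154.5 153. ]
-81 4 x 16.0 22.0 z 27.0 bgr [187.5 185.5 183.5]
-78 2 x 17.0 20.0 z 28.0 bgr [143.5 142.  141.5]
-75 1 x 18.0 18.0 z 28.0 bgr [90. 88. 91.]
-72 7 x 11.0 27.0 z 31.0 bgr [96. 95. 96.]
-69 10 x 12.0 28.0 z 33.0 bgr [89.  89.  90.5]
-66 6 x 13.0 25.0 z 31.0 bgr [87.  87.5 89. ]
-63 9 x 12.0 22.0 z 31.0 bgr [91. 91. 92.]
-60 14 x 12.0 28.0 z 31.0 bgr [ 97. 108. 113.]
-57 5 x 16.0 21.0 z 29.0 bgr [169. 168. 166.]
-54 2 x 17.0 23.0 z 27.0 bgr [153. 156. 158.]
-51 5 x 18.0 24.0 z 27.0 bgr [168. 167. 170.]
-48 1 x 27.0 27.0 z 27.0 bgr [82. 88. 94.]
-45 6 x 4.0 28.0 z 30.0 bgr [65.5 69.5 73. ]
-42 13 x 2.0 36.0 z 31.0 bgr [54. 58. 62.]
-39 39 x 5.0 38.0 z 32.0 bgr [48. 52. 57.]
-36 39 x 1.0 37.0 z 31.0 bgr [46. 50. 55.]
```

The foot bears on the strip: the bar has come ≈ 0.080 and the spring is pushed in ≈ 7–8 mm. I settle briefly and hand in.

Emit:
{"api": "arm_command", "payload": {
  "turn": [
    [0,0,0],
    [0,0,0],
    [0,0,0],
    [0,0,0]
  ],
  "xyz": [
    [-0.01,0,0],
    [0,0,0],
    [0,0,0],
    [0,0,0]
  ],
  "claw": [60,60,60,60]
}}

```text
time_s: 22.4
position: [0.4444, -0.1035, -0.0124]
tool_rot: [[-0.112, 0.994, -0.002], [0.994, 0.112, 0.002], [0.002, -0.002, -1.0]]
ft_force: [-1.4, 8.3, 0.2]
grip_width: 0.06
gripper_force: 4.0
```

```bash
python3 -c "
from h import *
st();print(env.close_job())"
```

```text
t 22.4 p [ 0.4444 -0.1035 -0.0124] jig [-109.2 -111.5] psi 96.44 zax [-0.002  0.002 -1.   ] F [-1.4  8.3  0.2] w 0.06 gf 3.967349437298253
the job is handed in; nothing more can be done
None
```

I handed the job in at 22.4 s, with no verdict returned: the strip is seated flush against the board and fence, the foot is pressed in about 7–8 mm by camera depth, and one finger holds the trigger squeezed at about 8 N.

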